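Close and latch the two-part blow mould with a fingertip

ROBOT

A 6-joint arm with a two-finger parallel gripper is mounted at the origin on a cart in front of the work surface, level with it; the furniture and walls round the work are solid. World frame = base frame: x ahead of the robot, y to its left, z up, the work surface at z = 0. Lengths are in m, angles in rad, forces in N, time in s.
With the tool pointing down it reaches from about 0.375 to 0.9 m from the base axis. Payload 3.1 kg.
Tool frame: the origin (TCP) lies between the finger pads; the fingertips stand 11 mm ahead of it and the grasp point (between the pads) lies 8 mm behind it (nose_length is the distance from the TCP to the fingertips, in m); z points along the fingers, y is the line along which they close (so a half turn about z gives the same grasp; the last joint's range is limited). The gripper opens to 85 mm and grips with 20 to 120 N. Pads are 22 mm wide; open, the fingers measure 114 mm over their backs; the gripper's body (76 mm by 85 mm) begins 54 mm behind the grasp point. The pads swing forward as they close: fully open they stand 13 mm farther back than shut.
Start: joints at [0.956, 0.527, 1.433, -0, 1.181, -0.178], TCP at [0.264, 0.566, 0.242] pointing down, gripper open.
Joint ranges: [-3.08, 3.08], [-0.75, 2.2], [0.22, 2.44], [-1.43, 4.57], [0, 2.65], [-2.85, 2.85]. Speed limits (rad/s): [2.79, 2.79, 3.14, 3.14, 3.14, 3.14].

INTERFACE

Orientations are given as a unit quaternion [w, x, y, z].
In Python, from plant import state, read_camera, camera_model, finish_job, nose_length gives the robot as it stands. The module is installed in compiled form; this text tells all that it offers.
- The arm moves only by the tool carry_out, never from a script. Its argument "steps" is a list of rows, each a list of 7 numbers: the shift along the tool's x, y, z in cm, then the turn, a rotation vector about the tool's x, y, z in rad, then the opening, from 0 (shut) to 1 (fully open). In form: [[tx, ty, tz, wx, wy, wz, fingers], ...]. A call has 1 to 20 rows; each row is the pose to reach, as a shift and turn from the pose commanded when the call began, along the tool's axes at that moment; what a row does not reach only later rows make up. A row lasts 1/8 s, in which the tool goes at most 62.5 mm and 10.7 degrees, less where a joint would pass 70% of its speed; a pose out of reach is approached as far as the arm can. A call with a gripper value outside its range is refused whole. The fingers move at their own pace and stop on an object; "newtons" is the grip in N (left out, the last holds). Time passes only in rows, so rows that repeat a pose let the fingers close. It gives the time, the measured TCP pose, the force, the opening and the grip force at its end, in the units of the state.
- state(): the state, without advancing time (a new reading comes with each control period).
- read_camera(name): name is "scene" or "side" or "wrist"; returns (picture, depth): 420x560x3 uint8, red, green, blue; 420x560 float32, m along the optical axis (not along the pixel's ray), 0 where there is no reading.
- camera_model(name): a dict with "fx", "fy", "cx", "cy" (pixels), "position" and "rotation" of the camera in the world; the wrist camera has in their place "T_tool_cam" (4x4, takes a point from camera to tool coordinates, whose origin is the TCP and whose axes are the flange's). Camera axes: x right, y up, looking along -z (the intrinsics and any distortion apply to the point x, -y, -z); pixel columns grow to the right and rows downward; lengths in m; the calibration is good to about 2 mm. A picture is of the moment at which its call begins: read the wrist's pose just before it. camera_model takes no time and is no camera call.
- finish_job(): hands the job in; it is judged then, once.
The state is a dict: "clock": time; "q": joint angles; "joint_vel": joint speeds; "joint_torque": joint torques, N m; "tool_pos": TCP position; "tcp_rot": TCP orientation; "contact_force": force on the tool from outside, world axes, zero at the start; "torque": the same for the moment, N m; "gripper_width": opening from 0.0 (shut) to 1.0 (fully open); "grip_force": force on a finger pad.
Only numpy, scipy, OpenCV 4.12 (cv2) and the standard library are available. Lean on these libraries where they do the work, as an engineer would, in place of code of your own. Each camera call takes 0.05 s, during which the arm holds its last target. There are 200 camera calls.

TASK

The cast-iron blow mould on the wooden side table stands open. With a fingertip, push its two halves fully shut by their wooden handles without slamming them, and only then swing the latch on its front across by its upright post until it is fully home with its hook behind the lug of the other half. Only push, without gripping or forcing anything, and leave the loose things round the mould where they are.

Things in the scene. Friction and masses are not known exactly. Their poses are not given: they have to be found in the camera images.
- mould: Black cast-iron two-part blow mould, open, bolted to the wooden side table left of the blowpipe (the closed one far right on the marver is not part of the job). Origin on the table under its front; x points to its rear hinge, y to its left half, z up. Base plate 180 x 209 x 12 mm; body 155 mm high and, shut, 108 mm across, its front face 12 mm before the origin.
- hinge_pin (a point): Top of the upright hinge pin at the rear of the mould, 167 mm above the table, about which both halves swing on a vertical axis; 116 mm behind the mould's origin.
- mould_half_left (a joint): Angle of the left half (at the mould's +y) about the hinge pin, rad: 0 is fully shut at its stop; it grows as it opens, clockwise seen from above; starts at 0.25 to 0.62. It stays where it is left; about 1 N at the handle moves it.
- mould_half_right (a joint): Angle of the right half (at the mould's -y) about the hinge pin, rad: 0 is fully shut at its stop; it grows as it opens, anticlockwise seen from above; starts at 0.25 to 0.62. It stays where it is left; about 1 N at the handle moves it.
- left_handle (a point): Middle of the left half's wooden handle, a level round rod 100 mm long, 25 mm thick, its axis 89 mm above the table and 222 mm from the hinge axis. It points out of the mould, 16 degrees off the line from the hinge pin, its free end toward the closing side. Pushed on its outer side it shuts the half; shut, the handles' middles are about 175 mm apart.
- right_handle (a point): Middle of the right half's wooden handle, of the same size and height, 222 mm from the hinge axis and 16 degrees off the line from the hinge pin (free end a little toward the closing side).
- latch (a joint): Angle of the latch arm about its upright pivot, rad: 0 is home at its stop, across the mould's front with the hook behind the right half's lug; it grows clockwise seen from above, to 2.1; at 1.57 the arm points straight out in front. Starts at 1.1 to 1.9, stays where it is left; about 1 N at the post moves it. The hook passes the lug only with both halves shut.
- latch_pivot (a point): Axis of the latch's pivot pin, at the arm's mid height, 132 mm above the table; it rides on the left half. The bracket round it is 20 mm wide and reaches up to 155 mm above the table.
- latch_post (a point): Middle of the upright steel post at the free end of the latch arm: 14 mm thick, 118 to 158 mm above the table, 79 mm from the pivot axis. The arm is a flat bar 8 mm thick, 122 to 142 mm above the table. Pushed anticlockwise (from above) round the pivot it comes home 28 mm before the origin of the mould, to its right.
- beeswax: Yellow block of beeswax, 50 x 75 x 32 mm high, lying loose in front of the mould; origin at the middle of its underside.
- scribe: Slim scribe with a wooden grip, 199 mm long and 14 mm high, lying loose in front of the mould; origin at the middle of its underside.
- cork_paddle: Cork paddle with a wooden handle, 206 x 75 x 27 mm, lying loose at the front left of the table; origin at the middle of its underside.
- billet: Wooden billet, 55 x 130 x 22 mm, lying loose on the left of the table; origin at the middle of its underside.
- graphite_block: Black six-sided graphite block, 61 x 69 x 50 mm high, standing loose at the front, right of the mould; origin at the middle of its underside.
- matchbox: Small red matchbox, 36 x 62 x 15 mm, lying loose right of the mould; origin at the middle of its underside.

How it is judged:
By the outcome, as a careful person would: the job done as asked, in the order asked, and still so for the second after the job is handed in, with the robot touching nothing.
It also fails if it takes over 64 s, if anything falls off the work surface, if the arm or the gripper's body presses on something with over 40 N, if the wrist force passes 120 N, or if a joint passes its speed limit or range.

## Working session

There is one attempt and no reset: what is moved stays moved. The work goes in short steps, Python scripts to look and compute and a tool call to move; the robot and the scene stay as the last step left them, time stands still between calls to the robot, and variables do not carry over. Pictures are saved under pics/ and viewed, at most 10 in all, crops included, and the job is handed in when it is done.

Besides the shell and the picture viewer there is one more tool, called after "Call:" as a command line: name --pt "numbers of a row" for each row, then --argument value for the rest. carry_out: Moves the arm, as the interface text tells. Its arguments: {"type":"object","properties":{"steps":{"type":"array"},"newtons":{"type":"number"}},"required":["steps"]}

```bash
mkdir -p pics; cat > h.py <<'E'
import numpy as np, cv2
from plant import *
def cam(name):
    s=state(); p,d=read_camera(name); m=camera_model(name); np.savez(f'{name}.npz',p=p,d=d)
    return p,d,m
def cloud(d,m):
    v,u=np.mgrid[:d.shape[0],:d.shape[1]]
    c=np.stack([(u-m['cx'])/m['fx']*d,-(v-m['cy'])/m['fy']*d,-d],-1)
    return c@np.array(m['rotation']).T+np.array(m['position'])
E
python3 - <<'E'
from h import *
s=state(); print(s)
for n in ['scene','side']:
    p,d,m=cam(n); print(n,m); cv2.imwrite(f'pics/{n}0.png',p[:,:,::-1])
print(nose_length if not callable(nose_length) else nose_length())
E
```

```text
{'clock': 0.0, 'q': array([ 9.55455942e-01,  5.28477678e-01,  1.43389810e+00,  1.28793196e-05,
        1.18140200e+00, -1.78505237e-01]), 'joint_vel': array([ 1.15721769e-03,  3.08233148e-04, -1.26901341e-03,  1.09804306e-03,
        5.20944630e-05, -8.46983400e-04]), 'joint_torque': array([-6.62989114e-04, -4.42348981e+01, -1.78022879e+01, -1.74162797e-04,
        8.61788169e-03,  4.54064136e-06]), 'tool_pos': array([0.2639892 , 0.56574889, 0.24132786]), 'tcp_rot': array([-4.27856425e-04,  2.16687329e-01,  9.76240446e-01, -1.00531730e-03]), 'contact_force': array([ 0.27006062, -0.26271006,  0.19046211]), 'torque': array([-0.02811878, -0.04488344, -0.00825264]), 'grip_force': 0.0, 'gripper_width': 1.0020546493956817}
scene {'fx': 495.56357210793107, 'fy': 495.56357210793107, 'cx': 274.85324451157504, 'cy': 209.34615736132267, 'position': array([ 0.09823098, -0.51600042,  1.02431777]), 'rotation': array([ 0.89479207,  0.35721203, -0.09739756, -0.24952041])}
side {'fx': 479.53970194298176, 'fy': 479.53970194298176, 'cx': 282.6778657692864, 'cy': 206.98578338599324, 'position': array([ 0.15485475, -0.55750637,  0.7985264 ]), 'rotation': array([ 0.87630607,  0.42488619, -0.10743231, -0.20004422])}
0.011
```

View pics/scene0.png

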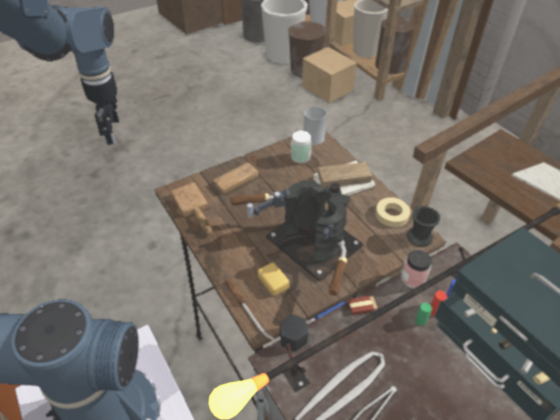

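View pics/side0.png

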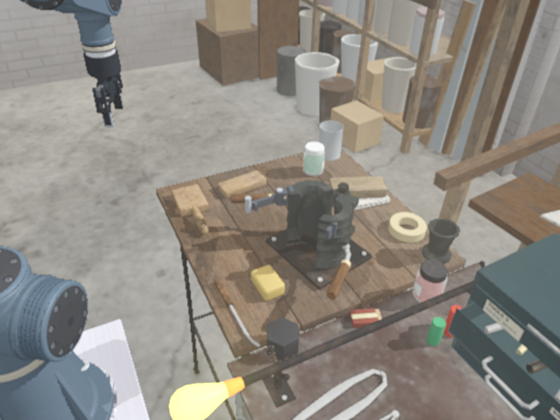

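The mould is at about (315,225) in the scene view. The left handle is at about (255,198), the latch post at (250,208), the right handle at (338,275). I'll turn the depth into points.

```bash
python3 - <<'E'
s=open('h.py').read().replace("np.array(m['rotation']).T","R(m['rotation']).T")
s=s.replace("from plant import *","from plant import *\nfrom scipy.spatial.transform import Rotation\ndef R(q): return Rotation.from_quat(np.roll(q,-1)).as_matrix()")
open('h.py','w').write(s)
E
python3 - <<'E'
from h import *
tops=[]
for n in ['scene','side']:
    z=np.load(n+'.npz'); m=camera_model(n); P=cloud(z['d'],m)
    for px in ([(315,220),(250,209),(236,198),(275,197),(338,260),(335,288),(275,278),(292,330),(362,304),(290,240)] if n=='scene' else [(248,205),(345,263),(332,292)]):
        print(n,px,P[px[1],px[0]].round(3))
    ok=(z['d']>0)&(P[...,2]>-.02)&(P[...,2]<.22)
    X=P[ok];C=z['p'][ok]
    o=np.argsort(X[:,2]);X=X[o];C=C[o]
    # top-down: up = +x, left = +y ; 1000 px/m
    u=((0.75-X[:,1])*1000).astype(int); v=((0.95-X[:,0])*1000).astype(int)
    im=np.zeros((600,800,3),np.uint8)
    k=(u>=1)&(u<799)&(v>=1)&(v<599)
    for a in (-1,0,1):
        for b in (-1,0,1): im[v[k]+a,u[k]+b]=C[k][:,::-1]
    tops.append(im)
cv2.imwrite('pics/top0.png',tops[0])
E
```

```text
scene (315, 220) [0.643 0.189 0.049]
scene (250, 209) [0.471 0.227 0.151]
scene (236, 198) [0.482 0.326 0.098]
scene (275, 197) [0.545 0.231 0.15 ]
scene (338, 260) [0.592 0.023 0.095]
scene (335, 288) [ 0.538 -0.039  0.097]
scene (275, 278) [0.462 0.095 0.03 ]
scene (292, 330) [ 0.415 -0.056  0.049]
scene (362, 304) [ 0.605 -0.067  0.015]
scene (290, 240) [0.567 0.191 0.012]
side (248, 205) [0.471 0.232 0.14 ]
side (345, 263) [0.595 0.016 0.1  ]
side (332, 292) [ 0.529 -0.042  0.101]
```

View pics/top0.png

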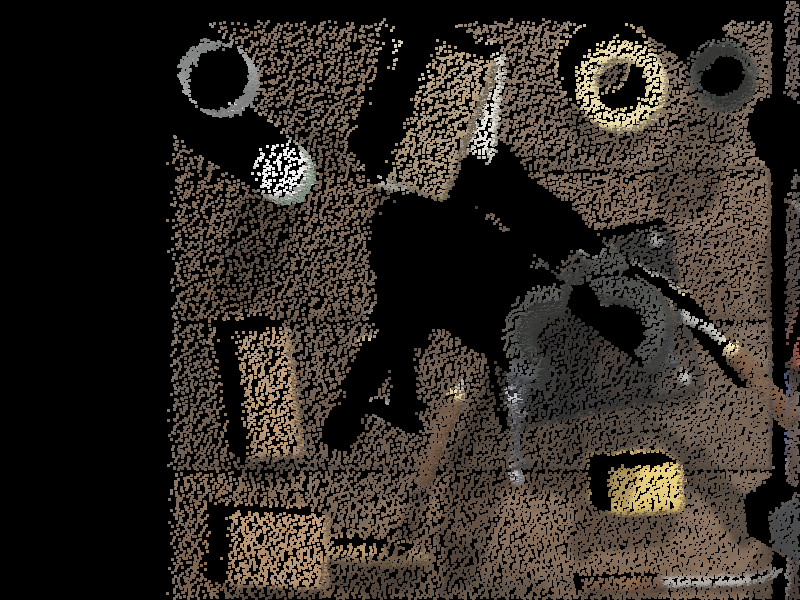

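The top-down map shows the left handle from (460,385) to (425,485), the post at (517,478), the right handle from (730,350) to (795,410), the hinge near (590,260) and the blowpipe close by on the right. I'll fit these accurately next.

```bash
python3 - <<'E'
from h import *
from scipy.optimize import least_squares
A=[];C=[];N=[]
for i,n in enumerate(['scene','side']):
    z=np.load(n+'.npz'); m=camera_model(n); P=cloud(z['d'],m); ok=z['d']>0
    A.append(P[ok]);C.append(z['p'][ok]);N.append(np.full(ok.sum(),i))
    if n=='scene':
        for px in [(390,292),(440,265),(480,247),(342,320),(300,355),(265,378)]: 
            w=P[px[1]-6:px[1]+7,px[0]-6:px[0]+7].reshape(-1,3); print('pipe',px,w[w[:,2].argmax()].round(3))
X=np.vstack(A);C=np.vstack(C);N=np.hstack(N)
hsv=cv2.cvtColor(C[None],cv2.COLOR_RGB2HSV)[0]
wood=(hsv[:,1]>90)&(hsv[:,0]<18)
mids={}
for nm,box in {'L':(.43,.58,.27,.36),'R':(.48,.63,-.07,.04)}.items():
  for i in (0,1):
    k=(N==i)&wood&(X[:,2]>.07)&(X[:,2]<.115)&(X[:,0]>box[0])&(X[:,0]<box[1])&(X[:,1]>box[2])&(X[:,1]<box[3])
    Y=X[k]; 
    vx,vy,x0,y0=cv2.fitLine(Y[:,:2].astype(np.float32),cv2.DIST_HUBER,0,.001,.001).ravel()
    t=(Y[:,:2]-[x0,y0])@[vx,vy]; a,b=np.percentile(t,[1,99]); 
    ctr=np.array([x0,y0])+(a+b)/2*np.array([vx,vy]); mids[nm,i]=ctr
    print(nm,i,k.sum(),'mid',ctr.round(4),'len',round(b-a,3),'dir',vx,vy,'ztop',np.percentile(Y[:,2],97))
for nm,c in {'post':(.473,.229),'pin':(.695,.155)}.items():
    k=(np.hypot(*(X[:,:2]-c).T)<.025)&(X[:,2]>.125)&(X[:,2]<.19)
    for i in (0,1):
        Y=X[k&(N==i)]; 
        if len(Y):
            T=Y[Y[:,2]>np.percentile(Y[:,2],97)-.008]; print(nm,i,len(Y),Y[:,2].max(),T.mean(0).round(4),T.min(0).round(3),T.max(0).round(3))
# side bolts/plate
k=(X[:,2]>.006)&(X[:,2]<.018)&(hsv[:,2]<75)&(X[:,0]>.5)&(X[:,0]<.76)&(X[:,1]>.0)&(X[:,1]<.3)
print('plate rect',k.sum(),cv2.minAreaRect(X[k][:,:2].astype(np.float32)))
E
```

```text
pipe (390, 292) [ 0.654 -0.119  0.069]
pipe (440, 265) [ 0.098 -0.516  1.024]
pipe (480, 247) [ 0.795 -0.194  0.222]
pipe (342, 320) [ 0.098 -0.516  1.024]
pipe (300, 355) [ 0.098 -0.516  1.024]
pipe (265, 378) [ 0.098 -0.516  1.024]
L 0 235 mid [0.5077 0.3095] len 0.087 dir 0.93191594 -0.3626743 ztop 0.10206242563575164
L 1 138 mid [0.5049 0.313 ] len 0.084 dir 0.9426641 -0.333743 ztop 0.10243906826115276
R 0 291 mid [ 0.562  -0.0163] len 0.089 dir 0.76222384 0.64731354 ztop 0.10235746669616749
R 1 343 mid [ 0.5611 -0.0147] len 0.088 dir 0.7640049 0.64521044 ztop 0.1028798191171924
post 0 117 0.1587226467638867 [0.4726 0.2331 0.1558] [0.467 0.227 0.151] [0.479 0.241 0.159]
post 1 161 0.16112373667617486 [0.4712 0.2352 0.157 ] [0.465 0.229 0.153] [0.479 0.244 0.161]
pin 0 163 0.17026500001701184 [0.6855 0.1704 0.1661] [0.675 0.162 0.162] [0.698 0.179 0.17 ]
pin 1 170 0.1706433358107753 [0.6846 0.1705 0.1665] [0.674 0.166 0.16 ] [0.694 0.18  0.171]
plate rect 1924 ((0.6196120977401733, 0.16123640537261963), (0.16860151290893555, 0.20188505947589874), 12.445833206176758)
```

Call:
carry_out --pt "-4 -1 0 0 0 -0.02 0" --pt "-8 -2 0 0 0 -0.04 0" --pt "-12.5 -3 0 0 0 -0.08 0" --pt "-17 -4 0 0 0 -0.08 0" --pt "-21.5 -5 0 0 0 -0.08 0" --pt "-26 -6 0 0 0 -0.08 0" --pt "-30 -7 0 0 0 -0.08 0" --pt "-32.2 -7.4 3 0 0 -0.08 0" --pt "-32.2 -7.4 7 0 0 -0.08 0" --pt "-32.2 -7.4 11 0 0 -0.08 0" --pt "-32.2 -7.4 13.5 0 0 -0.08 0" --pt "-32.2 -7.4 14.7 0 0 -0.08 0" --pt "-32.2 -7.4 14.7 0 0 -0.08 0"

```text
clock: 1.72
tool_pos: [0.5244, 0.3629, 0.0945]
tcp_rot: [-0.001, 0.177, 0.984, -0.001]
contact_force: [-0.5, 0.2, 0.0]
gripper_width: -0.001
grip_force: 0.0
```

```bash
cat >> h.py <<'E'
H=np.array([.685,.1705])
def arc(pos,Rt,deg,n,c=H,rot=True):
    """rows turning the tool about vertical axis c by deg (ccw +), in tool axes, cm"""
    out=[]
    for a in np.linspace(0,deg,n+1)[1:]:
        a=np.radians(a); r=pos[:2]-c
        p=c+np.array([np.cos(a)*r[0]-np.sin(a)*r[1],np.sin(a)*r[0]+np.cos(a)*r[1]])-pos[:2]
        t=Rt.T@np.array([*p,0]); w=Rt.T@[0,0,a if rot else 0]
        out.append([*(100*t).round(2),*w.round(3),0])
    return out
E
python3 - <<'E'
from h import *
s=state(); print(s['clock'],s['tool_pos'],s['tcp_rot'],s['contact_force'],s['gripper_width'],s['q'])
L=[]
for n,(a,b) in {'scene':((300,360),(520,234)),'side':((270,374),(440,286))}.items():
    p,d,m=cam(n); cv2.imwrite(f'pics/{n}1.png',p[:,:,::-1])
    g=p.astype(int).sum(2); pts=[]
    for u in np.linspace(a[0],b[0],15).astype(int):
        v=a[1]+(b[1]-a[1])*(u-a[0])/(b[0]-a[0]); lo=int(v)-9
        col=g[lo:lo+19,u]; w=np.clip(np.median(col)-20-col,0,None)
        if w.sum(): pts.append([u,lo+(w*np.arange(19)).sum()/w.sum()])
    vx,vy,x0,y0=cv2.fitLine(np.float32(pts),cv2.DIST_HUBER,0,.01,.01).ravel()
    r=[np.array([(u-m['cx'])/m['fx'],-(v-m['cy'])/m['fy'],-1]) for u,v in((x0-100*vx,y0-100*vy),(x0+100*vx,y0+100*vy))]
    print(n,vx,vy,x0,y0); nrm=R(m['rotation'])@np.cross(*r); nrm/=np.linalg.norm(nrm); L.append((nrm,nrm@m['position']))
for x in(.4,.6,.8):
    print('pipe x',x,np.linalg.solve(np.array([l[0][1:] for l in L]),[l[1]-l[0][0]*x for l in L]))
p,_=read_camera('scene')
cv2.imwrite('pics/c1.png',cv2.resize(p[150:340,150:430],(800,543))[:,:,::-1])
for r in arc(s['tool_pos'],R(s['tcp_rot']),24.8,16): print(r)
E
```

```text
1.725 [0.52438804 0.36288226 0.09451303] [-7.39646601e-04  1.77420386e-01  9.84134743e-01 -5.17634918e-04] [-0.47988091  0.16178782  0.0365765 ] -0.001273550579825899 [ 4.30392453e-01  7.29454328e-01  1.51002898e+00 -4.27865347e-06
  9.03914913e-01 -7.83671818e-01]
scene 0.8604192 -0.50958693 404.18237 297.63797
side 0.8998529 -0.4361936 370.3 327.1478
pipe x 0.4 [-0.12425075  0.05307685]
pipe x 0.6 [-0.14230075  0.10402777]
pipe x 0.8 [-0.16035075  0.15497868]
[np.float64(0.33), np.float64(-0.59), np.float64(0.0), np.float64(0.0), np.float64(-0.0), np.float64(-0.027), 0]
[np.float64(0.64), np.float64(-1.2), np.float64(0.0), np.float64(0.0), np.float64(-0.0), np.float64(-0.054), 0]
[np.float64(0.94), np.float64(-1.81), np.float64(0.0), np.float64(0.0), np.float64(-0.0), np.float64(-0.081), 0]
[np.float64(1.21), np.float64(-2.42), np.float64(0.0), np.float64(0.0), np.float64(-0.0), np.float64(-0.108), 0]
[np.float64(1.48), np.float64(-3.05), np.float64(0.01), np.float64(0.0), np.float64(-0.0), np.float64(-0.135), 0]
[np.float64(1.72), np.float64(-3.68), np.float64(0.01), np.float64(0.
[... 491 characters left out ...]
.271), 0]
[np.float64(2.68), np.float64(-6.93), np.float64(0.01), np.float64(0.0), np.float64(-0.0), np.float64(-0.298), 0]
[np.float64(2.82), np.float64(-7.59), np.float64(0.01), np.float64(0.0), np.float64(-0.0), np.float64(-0.325), 0]
[np.float64(2.95), np.float64(-8.26), np.float64(0.01), np.float64(0.0), np.float64(-0.0), np.float64(-0.352), 0]
[np.float64(3.05), np.float64(-8.93), np.float64(0.02), np.float64(0.0), np.float64(-0.0), np.float64(-0.379), 0]
[np.float64(3.13), np.float64(-9.6), np.float64(0.02), np.float64(0.001), np.float64(-0.001), np.float64(-0.406), 0]
[np.float64(3.2), np.float64(-10.28), np.float64(0.02), np.float64(0.001), np.float64(-0.001), np.float64(-0.433), 0]
```

View pics/c1.png

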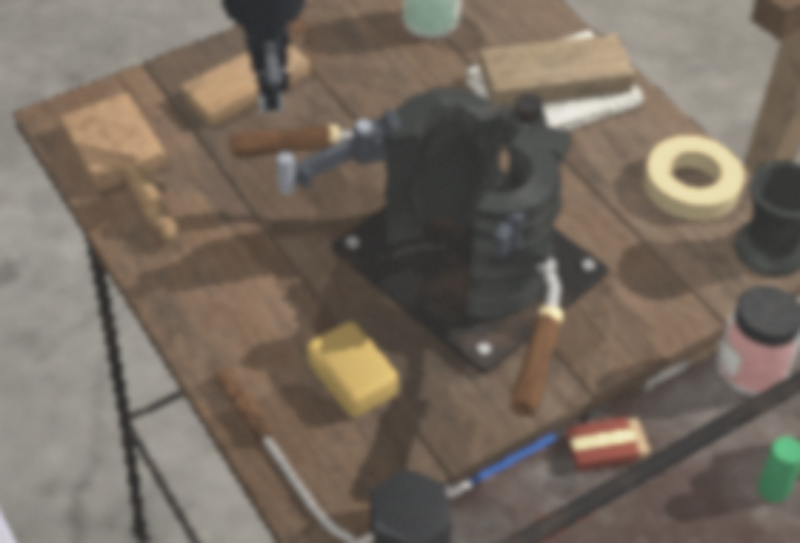

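The fingertip stands just outside the left handle, at crop (270,105), and clear of everything. Next I'll make gentle contact.

Call:
carry_out --pt "0 -0.6 0 0 0 0 0" --pt "0 -1.2 0 0 0 0 0" --pt "0 -1.8 0 0 0 0 0" --pt "0 -2.2 0 0 0 0 0" --pt "0 -2.5 0 0 0 0 0" --pt "0 -2.8 0 0 0 0 0"

```text
clock: 2.62
tool_pos: [0.5151, 0.337, 0.0954]
tcp_rot: [0.0, 0.178, 0.984, 0.0]
contact_force: [0.5, 1.5, 1.1]
gripper_width: 0.001
grip_force: 0.5
```

```bash
python3 - <<'E'
from h import *
s=state(); print(s['tool_pos'],s['contact_force'])
for r in arc(s['tool_pos'],R(s['tcp_rot']),20,20): print(np.array(r,float).tolist())
E
```

```text
[0.51505235 0.33696114 0.09540187] [0.53926748 1.4656635  1.14828518]
[0.17, -0.38, -0.0, 0.0, 0.0, -0.017, 0.0]
[0.32, -0.76, -0.0, 0.0, 0.0, -0.035, 0.0]
[0.48, -1.15, -0.0, 0.0, 0.0, -0.052, 0.0]
[0.62, -1.54, -0.0, 0.0, 0.0, -0.07, 0.0]
[0.76, -1.93, -0.0, 0.0, 0.0, -0.087, 0.0]
[0.89, -2.33, -0.0, 0.0, 0.0, -0.105, 0.0]
[1.01, -2.72, -0.0, 0.0, 0.0, -0.122, 0.0]
[1.13, -3.12, -0.0, 0.0, 0.0, -0.14, 0.0]
[1.24, -3.52, -0.0, 0.0, 0.0, -0.157, 0.0]
[1.35, -3.92, -0.0, 0.0, 0.0, -0.175, 0.0]
[1.44, -4.33, -0.0, 0.0, 0.0, -0.192, 0.0]
[1.53, -4.73, -0.0, 0.0, 0.0, -0.209, 0.0]
[1.62, -5.14, -0.0, 0.0, 0.0, -0.227, 0.0]
[1.69, -5.55, -0.0, 0.0, 0.0, -0.244, 0.0]
[1.76, -5.96, -0.0, 0.0, 0.0, -0.262, 0.0]
[1.82, -6.37, -0.0, 0.0, 0.0, -0.279, 0.0]
[1.87, -6.78, -0.0, 0.0, 0.0, -0.297, 0.0]
[1.92, -7.19, -0.0, 0.0, 0.0, -0.314, 0.0]
[1.96, -7.6, -0.01, 0.0, 0.0, -0.332, 0.0]
[1.99, -8.02, -0.01, 0.0, 0.0, -0.349, 0.0]
```

Call:
carry_out --pt "0 0.4 0.2 0 0 0 0" --pt "0 0.4 0.6 0 0 0 0" --pt "0.1 0 0.7 0 0 0 0" --pt "0.17 -0.38 0.7 0 0 -0.017 0" --pt "0.32 -0.76 0.7 0 0 -0.035 0" --pt "0.48 -1.15 0.7 0 0 -0.052 0" --pt "0.62 -1.54 0.7 0 0 -0.07 0" --pt "0.76 -1.93 0.7 0 0 -0.087 0" --pt "0.89 -2.33 0.7 0 0 -0.105 0" --pt "1.01 -2.72 0.7 0 0 -0.122 0" --pt "1.13 -3.12 0.7 0 0 -0.14 0" --pt "1.24 -3.52 0.7 0 0 -0.157 0" --pt "1.35 -3.92 0.7 0 0 -0.175 0" --pt "1.44 -4.33 0.7 0 0 -0.192 0" --pt "1.53 -4.73 0.7 0 0 -0.209 0" --pt "1.62 -5.14 0.7 0 0 -0.227 0" --pt "1.69 -5.55 0.7 0 0 -0.244 0" --pt "1.76 -5.96 0.7 0 0 -0.262 0" --pt "1.82 -6.37 0.7 0 0 -0.279 0"

```text
clock: 5.0
tool_pos: [0.4756, 0.2832, 0.0883]
tcp_rot: [-0.0, 0.038, 0.999, 0.0]
contact_force: [0.6, 0.6, 0.8]
gripper_width: 0.002
grip_force: 0.3
```

```bash
python3 - <<'E'
from h import *
s=state(); print(s['tool_pos'],s['contact_force'])
p,d,m=cam('scene'); P=cloud(d,m); hsv=cv2.cvtColor(p,cv2.COLOR_RGB2HSV)
k=(d>0)&(hsv[...,1]>90)&(hsv[...,0]<18)&(P[...,2]>.07)&(P[...,2]<.115)&(P[...,0]>.42)&(P[...,0]<.58)&(P[...,1]>.2)&(P[...,1]<.36)
vx,vy,x0,y0=cv2.fitLine(P[k][:,:2].astype(np.float32),cv2.DIST_HUBER,0,.001,.001).ravel()
print(k.sum(),x0,y0,np.degrees(np.arctan2(vy,vx))%180, 'angle est deg',189.9-7.2-np.degrees(np.arctan2(vy,vx))%180)
for r in arc(s['tool_pos'],R(s['tcp_rot']),8,18): print(np.array(r,float).tolist())
E
```

```text
[0.47559848 0.28322902 0.08831861] [0.56857626 0.61079929 0.77209331]
257 0.47979432 0.25050533 176.07603 angle est deg 6.6239624
[0.07, -0.17, -0.0, 0.0, 0.0, -0.008, 0.0]
[0.15, -0.34, -0.0, 0.0, 0.0, -0.016, 0.0]
[0.22, -0.51, -0.0, 0.0, 0.0, -0.023, 0.0]
[0.29, -0.68, -0.0, 0.0, 0.0, -0.031, 0.0]
[0.36, -0.85, -0.0, 0.0, 0.0, -0.039, 0.0]
[0.42, -1.02, -0.0, 0.0, 0.0, -0.047, 0.0]
[0.49, -1.19, -0.0, 0.0, 0.0, -0.054, 0.0]
[0.56, -1.37, -0.0, 0.0, 0.0, -0.062, 0.0]
[0.62, -1.54, -0.0, 0.0, 0.0, -0.07, 0.0]
[0.68, -1.71, -0.0, 0.0, 0.0, -0.078, 0.0]
[0.74, -1.89, -0.0, 0.0, 0.0, -0.085, 0.0]
[0.8, -2.06, -0.0, 0.0, 0.0, -0.093, 0.0]
[0.86, -2.24, -0.0, 0.0, 0.0, -0.101, 0.0]
[0.92, -2.41, -0.0, 0.0, 0.0, -0.109, 0.0]
[0.97, -2.59, -0.0, 0.0, 0.0, -0.116, 0.0]
[1.03, -2.77, -0.0, 0.0, 0.0, -0.124, 0.0]
[1.08, -2.94, -0.0, 0.0, 0.0, -0.132, 0.0]
[1.13, -3.12, -0.0, 0.0, 0.0, -0.14, 0.0]
```

Call:
carry_out --pt "0.07 -0.17 0 0 0 -0.008 0" --pt "0.15 -0.34 0 0 0 -0.016 0" --pt "0.22 -0.51 0 0 0 -0.023 0" --pt "0.29 -0.68 0 0 0 -0.031 0" --pt "0.36 -0.85 0 0 0 -0.039 0" --pt "0.42 -1.02 0 0 0 -0.047 0" --pt "0.49 -1.19 0 0 0 -0.054 0" --pt "0.53 -1.28 0 0 0 -0.058 0" --pt "0.56 -1.37 0 0 0 -0.062 0" --pt "0.59 -1.46 0 0 0 -0.066 0"

```text
clock: 6.3
tool_pos: [0.4688, 0.2694, 0.0883]
tcp_rot: [0.0, 0.006, 1.0, 0.0]
contact_force: [0.3, 0.4, -0.2]
gripper_width: 0.003
grip_force: 0.4
```

Call:
carry_out --pt "0.04 -0.09 0 0 0 -0.004 0" --pt "0.08 -0.18 0 0 0 -0.008 0" --pt "0.12 -0.27 0 0 0 -0.012 0" --pt "0.16 -0.36 0 0 0 -0.016 0" --pt "0.2 -0.45 0 0 0 -0.02 0" --pt "0.24 -0.54 0 0 0 -0.024 0" --pt "0.28 -0.63 0 0 0 -0.028 0" --pt "0.32 -0.72 0 0 0 -0.032 0"

```text
clock: 7.3
tool_pos: [0.4655, 0.2622, 0.0884]
tcp_rot: [0.0, -0.01, 1.0, 0.0]
contact_force: [0.5, -0.5, 0.6]
gripper_width: 0.004
grip_force: 0.3
```

```bash
cat >> h.py <<'E'
def handle(box,cams=('scene','side')):
    for n in cams:
        p,d,m=cam(n); P=cloud(d,m); hsv=cv2.cvtColor(p,cv2.COLOR_RGB2HSV)
        k=(d>0)&(hsv[...,1]>90)&(hsv[...,0]<18)&(P[...,2]>.07)&(P[...,2]<.115)&(P[...,0]>box[0])&(P[...,0]<box[1])&(P[...,1]>box[2])&(P[...,1]<box[3])
        Y=P[k][:,:2]; vx,vy,x0,y0=cv2.fitLine(Y.astype(np.float32),cv2.DIST_HUBER,0,.001,.001).ravel()
        t=(Y-[x0,y0])@[vx,vy]; a,b=np.percentile(t,[1,99]); c=np.array([x0,y0])+(a+b)/2*np.array([vx,vy])
        print(n,k.sum(),'mid',c.round(4),'len',round(b-a,3),'dir deg',np.degrees(np.arctan2(vy,vx))%180,'bearing',np.degrees(np.arctan2(c[1]-H[1],c[0]-H[0]))%360)
E
python3 - <<'E'
from h import *
s=state(); print(s['tool_pos'],s['contact_force'])
handle((.40,.58,.18,.33)); handle((.48,.63,-.07,.04))
E
```

```text
[0.46549037 0.2621511  0.08836441] [ 0.50350508 -0.53456195  0.57801074]
scene 262 mid [0.4668 0.2291] len 0.088 dir deg 0.7495384 bearing 164.95711604546761
side 278 mid [0.466  0.2309] len 0.087 dir deg 2.4270287 bearing 164.58863196472473
scene 291 mid [ 0.5622 -0.0163] len 0.089 dir deg 40.471992 bearing 236.67064621839953
side 348 mid [ 0.5602 -0.0153] len 0.086 dir deg 40.015495 bearing 236.11270288463538
```

Call:
carry_out --pt "0.03 -0.09 0 0 0 -0.004 0" --pt "0.06 -0.18 0 0 0 -0.008 0" --pt "0.09 -0.27 0 0 0 -0.012 0" --pt "0.12 -0.36 0 0 0 -0.016 0" --pt "0.15 -0.45 0 0 0 -0.02 0"

```text
clock: 8.12
tool_pos: [0.4638, 0.2576, 0.0883]
tcp_rot: [-0.0, -0.02, 1.0, -0.0]
contact_force: [-0.1, 1.4, -0.8]
gripper_width: 0.002
grip_force: 0.5
```

Call:
carry_out --pt "0.03 -0.08 0 0 0 -0.003 0" --pt "0.06 -0.16 0 0 0 -0.006 0" --pt "0.08 -0.24 0 0 0 -0.009 0"

```text
clock: 8.5
tool_pos: [0.4633, 0.2552, 0.0883]
tcp_rot: [-0.0, -0.025, 1.0, -0.0]
contact_force: [-0.9, 2.0, 0.2]
gripper_width: 0.004
grip_force: 0.5
```

Call:
carry_out --pt "0.02 -0.08 0 0 0 -0.003 0" --pt "0.05 -0.16 0 0 0 -0.006 0" --pt "0.07 -0.24 0 0 0 -0.009 0"

```text
clock: 8.88
tool_pos: [0.4627, 0.2528, 0.0883]
tcp_rot: [-0.0, -0.029, 1.0, -0.0]
contact_force: [-0.8, 0.6, 0.4]
gripper_width: 0.002
grip_force: 0.5
```

Call:
carry_out --pt "0.02 -0.08 0 0 0 0 0" --pt "0.04 -0.16 0 0 0 0 0" --pt "0.06 -0.24 0 0 0 0 0"

```text
clock: 9.25
tool_pos: [0.4622, 0.2503, 0.0883]
tcp_rot: [-0.0, -0.029, 1.0, -0.0]
contact_force: [-0.9, 1.0, 0.3]
gripper_width: -0.002
grip_force: 0.5
```

Call:
carry_out --pt "0.02 -0.08 0 0 0 0 0" --pt "0.04 -0.16 0 0 0 0 0" --pt "0.06 -0.24 0 0 0 0 0" --pt "0.08 -0.32 0 0 0 0 0"

```text
clock: 9.75
tool_pos: [0.4616, 0.2471, 0.0883]
tcp_rot: [-0.0, -0.029, 1.0, -0.0]
contact_force: [-0.3, 0.1, -0.1]
gripper_width: 0.0
grip_force: 0.5
```

```bash
python3 - <<'E'
from h import *
s=state(); print(s['tool_pos'],s['contact_force'])
handle((.40,.58,.18,.33))
E
```

```text
[0.46164233 0.24709494 0.08831141] [-0.28236235  0.09537141 -0.05160761]
scene 276 mid [0.4638 0.2143] len 0.09 dir deg 5.1322737 bearing 168.7871960177646
side 293 mid [0.4627 0.2157] len 0.088 dir deg 5.3464875 bearing 168.5142640262533
```

Call:
carry_out --pt "0.01 -0.05 0 0 0 0 0" --pt "0.02 -0.1 0 0 0 0 0" --pt "0.03 -0.15 0 0 0 0 0" --pt "0.04 -0.2 0 0 0 0 0" --pt "0.05 -0.25 0 0 0 0 0"

```text
clock: 10.48
tool_pos: [0.4614, 0.2453, 0.0884]
tcp_rot: [0.0, -0.029, 1.0, 0.001]
contact_force: [-0.9, 5.4, -0.2]
gripper_width: -0.001
grip_force: 2.9
```

Call:
carry_out --pt "0.01 -0.05 0 0 0 0 0" --pt "0.02 -0.1 0 0 0 0 0" --pt "0.03 -0.15 0 0 0 0 0" --pt "0.04 -0.2 0 0 0 0 0" --pt "0.05 -0.25 0 0 0 0 0"

```text
clock: 11.1
tool_pos: [0.4615, 0.245, 0.0885]
tcp_rot: [0.001, -0.028, 1.0, 0.003]
contact_force: [-1.8, 15.2, -2.1]
gripper_width: 0.003
grip_force: 7.3
```

The left half is at its stop: 15 N with no further motion. Now over to the right handle.

Call:
carry_out --pt "0 1 0 0 0 0 0" --pt "0 3 -1 0 0 0 0" --pt "0 3 -6 0 0 0 0" --pt "0 3 -12 0 0 0 0" --pt "0 3 -17 0 0 0 0" --pt "-1 -1 -17 0 0 -0.08 0" --pt "-2.5 -6 -17 0 0 -0.16 0" --pt "-4 -11 -17 0 0 -0.24 0" --pt "-5.5 -16 -17 0 0 -0.32 0" --pt "-7 -20.5 -17 0 0 -0.4 0" --pt "-9 -25 -17 0 0 -0.48 0" --pt "-10.5 -29 -17 0 0 -0.56 0" --pt "-11.8 -31 -17 0 0 -0.64 0" --pt "-11.8 -31 -13 0 0 -0.64 0" --pt "-11.8 -31 -9 0 0 -0.64 0" --pt "-11.8 -31 -5 0 0 -0.64 0" --pt "-11.8 -31 -2 0 0 -0.64 0" --pt "-11.8 -31 0 0 0 -0.64 0" --pt "-11.8 -31 0 0 0 -0.64 0"

```text
clock: 13.48
tool_pos: [0.5953, -0.0605, 0.0866]
tcp_rot: [-0.002, -0.342, 0.94, 0.001]
contact_force: [-0.3, -1.0, -0.1]
gripper_width: 0.0
grip_force: 0.0
```

```bash
python3 - <<'E'
from h import *
s=state(); print(s['tool_pos'],s['tcp_rot'],s['contact_force'],s['q'])
handle((.40,.58,.18,.33)); handle((.48,.63,-.07,.04))
p=np.load('scene.npz')['p']
cv2.imwrite('pics/c2.png',cv2.resize(p[150:340,150:430],(800,543))[:,:,::-1])
E
```

```text
[ 0.59534003 -0.06050711  0.08656316] [-0.00201992 -0.3421475   0.93964357  0.00098761] [-0.2848591  -0.97019605 -0.10803011] [-2.87464531e-01  7.03395543e-01  1.61689586e+00 -1.10676582e-03
  8.25724222e-01 -2.55591325e+00]
scene 278 mid [0.464  0.2127] len 0.088 dir deg 6.2761717 bearing 169.191498161188
side 290 mid [0.4624 0.2142] len 0.087 dir deg 5.8380547 bearing 168.9027020074188
scene 223 mid [ 0.5563 -0.0205] len 0.074 dir deg 41.147106 bearing 236.01965276703555
side 290 mid [ 0.5571 -0.0174] len 0.078 dir deg 40.736053 bearing 235.76747446096866
```

View pics/c2.png

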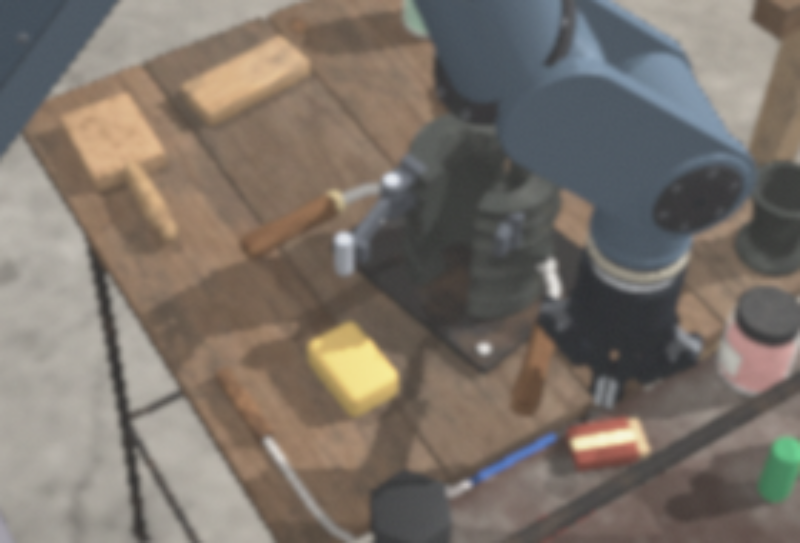

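The left half stands shut and its handle direction has not changed. The fingertip is outside the right handle at crop (605,390).

```bash
python3 - <<'E'
from h import *
s=state(); Rt=R(s['tcp_rot']); p=s['tool_pos']+Rt@[0,.027,0]
off=np.array([0,2.7,0,0,0,0,0])
for r in arc(p,Rt,-17,17): print((np.array(r,float)+off).round(2 if 0 else 3).tolist())
E
```

```text
[0.16, 3.08, 0.0, 0.0, 0.0, 0.017, 0.0]
[0.31, 3.46, 0.0, 0.0, 0.0, 0.035, 0.0]
[0.46, 3.84, 0.0, 0.0, 0.0, 0.052, 0.0]
[0.6, 4.23, 0.0, 0.0, 0.0, 0.07, 0.0]
[0.74, 4.62, 0.0, 0.0, 0.0, 0.087, 0.0]
[0.86, 5.01, -0.01, 0.0, 0.0, 0.105, 0.0]
[0.98, 5.4, -0.01, 0.0, 0.0, 0.122, 0.0]
[1.1, 5.79, -0.01, 0.0, 0.0, 0.14, 0.0]
[1.2, 6.19, -0.01, 0.0, 0.0, 0.157, 0.0]
[1.3, 6.59, -0.01, 0.0, 0.0, 0.175, 0.0]
[1.4, 6.99, -0.01, 0.0, 0.0, 0.192, 0.0]
[1.48, 7.39, -0.01, 0.0, 0.0, 0.209, 0.0]
[1.56, 7.79, -0.01, 0.0, 0.0, 0.227, 0.0]
[1.63, 8.2, -0.01, 0.0, 0.0, 0.244, 0.0]
[1.7, 8.6, -0.01, 0.0, 0.001, 0.262, 0.0]
[1.76, 9.01, -0.01, 0.0, 0.001, 0.279, 0.0]
[1.81, 9.42, -0.02, 0.0, 0.001, 0.297, 0.0]
```

Call:
carry_out --pt "0 0.8 0 0 0 0 0" --pt "0 1.6 0 0 0 0 0" --pt "0 2.2 0 0 0 0 0" --pt "0 2.5 0 0 0 0 0" --pt "0 2.7 0 0 0 0 0" --pt "0.16 3.08 0 0 0 0.017 0" --pt "0.31 3.46 0 0 0 0.035 0" --pt "0.46 3.84 0 0 0 0.052 0" --pt "0.6 4.23 0 0 0 0.07 0" --pt "0.74 4.62 0 0 0 0.087 0" --pt "0.86 5.01 0 0 0 0.105 0" --pt "0.98 5.4 0 0 0 0.122 0" --pt "1.1 5.79 0 0 0 0.14 0" --pt "1.2 6.19 0 0 0 0.157 0" --pt "1.3 6.59 0 0 0 0.175 0" --pt "1.4 6.99 0 0 0 0.192 0" --pt "1.48 7.39 0 0 0 0.209 0"

```text
clock: 15.8
tool_pos: [0.5377, -0.0133, 0.0883]
tcp_rot: [-0.0, -0.242, 0.97, -0.0]
contact_force: [-0.4, -1.3, 0.1]
gripper_width: 0.002
grip_force: 0.5
```

```bash
python3 - <<'E'
from h import *
s=state(); print(s['tool_pos'],s['tcp_rot'],s['contact_force'])
handle((.42,.60,-.05,.12))
for r in arc(s['tool_pos'],R(s['tcp_rot']),-8,16): print(np.array(r,float).tolist())
E
```

```text
[ 0.53773367 -0.01325593  0.08832998] [-2.00594874e-05 -2.41636395e-01  9.70366865e-01 -1.71707448e-06] [-0.3534982  -1.30716191  0.11020437]
scene 149 mid [ 0.5107 -0.002 ] len 0.046 dir deg 29.881935 bearing 224.70518459186752
side 196 mid [0.5105 0.0006] len 0.048 dir deg 29.997608 bearing 224.22949188116152
[0.08, 0.19, 0.0, -0.0, -0.0, 0.009, 0.0]
[0.16, 0.38, 0.0, -0.0, -0.0, 0.017, 0.0]
[0.24, 0.57, 0.0, -0.0, -0.0, 0.026, 0.0]
[0.31, 0.76, 0.0, -0.0, -0.0, 0.035, 0.0]
[0.39, 0.95, 0.0, -0.0, -0.0, 0.044, 0.0]
[0.46, 1.14, 0.0, -0.0, -0.0, 0.052, 0.0]
[0.53, 1.34, 0.0, -0.0, -0.0, 0.061, 0.0]
[0.6, 1.53, 0.0, -0.0, -0.0, 0.07, 0.0]
[0.66, 1.73, 0.0, -0.0, -0.0, 0.079, 0.0]
[0.73, 1.92, 0.0, -0.0, -0.0, 0.087, 0.0]
[0.79, 2.12, 0.0, -0.0, -0.0, 0.096, 0.0]
[0.86, 2.31, 0.0, -0.0, -0.0, 0.105, 0.0]
[0.92, 2.51, 0.0, -0.0, -0.0, 0.113, 0.0]
[0.98, 2.7, 0.0, -0.0, -0.0, 0.122, 0.0]
[1.03, 2.9, 0.0, -0.0, -0.0, 0.131, 0.0]
[1.09, 3.1, 0.0, -0.0, -0.0, 0.14, 0.0]
```

Call:
carry_out --pt "0.08 0.19 0 0 0 0.009 0" --pt "0.16 0.38 0 0 0 0.017 0" --pt "0.24 0.57 0 0 0 0.026 0" --pt "0.31 0.76 0 0 0 0.035 0" --pt "0.39 0.95 0 0 0 0.044 0" --pt "0.46 1.14 0 0 0 0.052 0" --pt "0.53 1.34 0 0 0 0.061 0" --pt "0.6 1.53 0 0 0 0.07 0" --pt "0.66 1.73 0 0 0 0.079 0" --pt "0.73 1.92 0 0 0 0.087 0" --pt "0.79 2.12 0 0 0 0.096 0" --pt "0.86 2.31 0 0 0 0.105 0" --pt "0.92 2.51 0 0 0 0.113 0"

```text
clock: 17.52
tool_pos: [0.5179, 0.0045, 0.0883]
tcp_rot: [-0.0, -0.187, 0.982, 0.0]
contact_force: [-1.1, -1.3, 0.8]
gripper_width: -0.003
grip_force: 0.4
```

```bash
python3 - <<'E'
from h import *
s=state(); print(s['tool_pos'],s['tcp_rot'],s['contact_force'])
handle((.42,.60,-.05,.12))
for r in arc(s['tool_pos'],R(s['tcp_rot']),-4,16): print(np.array(r,float).tolist())
E
```

```text
[0.51786164 0.00449458 0.08829925] [-1.03842699e-04 -1.86755108e-01  9.82406494e-01  1.74164585e-06] [-1.05437363 -1.30337759  0.80107993]
scene 138 mid [0.4921 0.018 ] len 0.045 dir deg 26.881357 bearing 218.33242478311004
side 196 mid [0.491 0.019] len 0.043 dir deg 21.840185 bearing 217.98383356168603
[0.04, 0.09, 0.0, -0.0, -0.0, 0.004, 0.0]
[0.08, 0.19, 0.0, -0.0, -0.0, 0.009, 0.0]
[0.12, 0.28, 0.0, -0.0, -0.0, 0.013, 0.0]
[0.16, 0.38, 0.0, -0.0, -0.0, 0.017, 0.0]
[0.2, 0.47, 0.0, -0.0, -0.0, 0.022, 0.0]
[0.24, 0.57, 0.0, -0.0, -0.0, 0.026, 0.0]
[0.27, 0.67, 0.0, -0.0, -0.0, 0.031, 0.0]
[0.31, 0.76, 0.0, -0.0, -0.0, 0.035, 0.0]
[0.35, 0.86, 0.0, -0.0, -0.0, 0.039, 0.0]
[0.39, 0.95, 0.0, -0.0, -0.0, 0.044, 0.0]
[0.42, 1.05, 0.0, -0.0, -0.0, 0.048, 0.0]
[0.46, 1.15, 0.0, -0.0, -0.0, 0.052, 0.0]
[0.49, 1.24, 0.0, -0.0, -0.0, 0.057, 0.0]
[0.53, 1.34, 0.0, -0.0, -0.0, 0.061, 0.0]
[0.56, 1.44, 0.0, -0.0, -0.0, 0.065, 0.0]
[0.6, 1.53, 0.0, -0.0, -0.0, 0.07, 0.0]
```

Call:
carry_out --pt "0.04 0.09 0 0 0 0.004 0" --pt "0.08 0.19 0 0 0 0.009 0" --pt "0.12 0.28 0 0 0 0.013 0" --pt "0.16 0.38 0 0 0 0.017 0" --pt "0.2 0.47 0 0 0 0.022 0" --pt "0.24 0.57 0 0 0 0.026 0" --pt "0.27 0.67 0 0 0 0.031 0" --pt "0.31 0.76 0 0 0 0.035 0"

```text
clock: 18.62
tool_pos: [0.5122, 0.0104, 0.0883]
tcp_rot: [-0.0, -0.17, 0.986, 0.0]
contact_force: [0.1, -1.0, -0.1]
gripper_width: 0.001
grip_force: 0.4
```

Call:
carry_out --pt "0.03 0.08 0 0 0 0.004 0" --pt "0.07 0.16 0 0 0 0.008 0" --pt "0.1 0.24 0 0 0 0.012 0" --pt "0.13 0.32 0 0 0 0.016 0"

```text
clock: 19.12
tool_pos: [0.51, 0.013, 0.0883]
tcp_rot: [-0.0, -0.162, 0.987, -0.0]
contact_force: [-0.2, -1.0, -0.3]
gripper_width: 0.002
grip_force: 0.4
```

Call:
carry_out --pt "0.02 0.06 0 0 0 0 0" --pt "0.04 0.12 0 0 0 0 0" --pt "0.06 0.18 0 0 0 0 0" --pt "0.08 0.24 0 0 0 0 0"

```text
clock: 19.62
tool_pos: [0.5085, 0.015, 0.0883]
tcp_rot: [0.0, -0.162, 0.987, -0.0]
contact_force: [-1.2, -0.9, -0.5]
gripper_width: -0.004
grip_force: 0.5
```

Call:
carry_out --pt "0.02 0.06 0 0 0 0 0" --pt "0.04 0.12 0 0 0 0 0" --pt "0.06 0.18 0 0 0 0 0" --pt "0.08 0.24 0 0 0 0 0"

```text
clock: 20.12
tool_pos: [0.507, 0.017, 0.0883]
tcp_rot: [-0.0, -0.162, 0.987, -0.0]
contact_force: [-0.2, -0.9, -0.1]
gripper_width: -0.0
grip_force: 0.5
```

Call:
carry_out --pt "0.02 0.06 0 0 0 0 0" --pt "0.04 0.12 0 0 0 0 0" --pt "0.06 0.18 0 0 0 0 0" --pt "0.08 0.24 0 0 0 0 0"

```text
clock: 20.62
tool_pos: [0.5054, 0.019, 0.0883]
tcp_rot: [-0.0, -0.162, 0.987, 0.0]
contact_force: [-0.2, -1.4, 0.4]
gripper_width: 0.002
grip_force: 0.5
```

Call:
carry_out --pt "0.02 0.06 0 0 0 0 0" --pt "0.04 0.12 0 0 0 0 0" --pt "0.06 0.18 0 0 0 0 0"

```text
clock: 21.0
tool_pos: [0.5043, 0.0205, 0.0883]
tcp_rot: [0.0, -0.162, 0.987, -0.0]
contact_force: [0.2, -1.8, -0.6]
gripper_width: 0.0
grip_force: 1.1
```

Call:
carry_out --pt "0.02 0.06 0 0 0 0 0" --pt "0.04 0.12 0 0 0 0 0" --pt "0.06 0.18 0 0 0 0 0"

```text
clock: 21.38
tool_pos: [0.5043, 0.0207, 0.0884]
tcp_rot: [0.001, -0.162, 0.987, -0.001]
contact_force: [0.1, -9.1, -2.3]
gripper_width: 0.002
grip_force: 3.9
```

```bash
python3 - <<'E'
from h import *
s=state(); print(s['tool_pos'],s['tcp_rot'],s['contact_force'])
handle((.42,.60,-.05,.12)); handle((.40,.58,.18,.33))
p=np.load('scene.npz')['p']
cv2.imwrite('pics/c3.png',cv2.resize(p[170:310,200:400],(800,560))[:,:,::-1])
E
```

```text
[0.50432001 0.02074832 0.08841846] [ 9.61374781e-04 -1.62422481e-01  9.86720022e-01 -1.26937679e-03] [ 0.05332777 -9.05076783 -2.29081072]
scene 136 mid [0.4786 0.0349] len 0.043 dir deg 19.883032 bearing 213.30541017152487
side 186 mid [0.4765 0.0357] len 0.041 dir deg 16.883276 bearing 212.88430306794646
scene 280 mid [0.4641 0.2126] len 0.09 dir deg 3.8526201 bearing 169.21856806930535
side 301 mid [0.4623 0.2144] len 0.088 dir deg 7.0370398 bearing 168.85093129149956
```

View pics/c3.png

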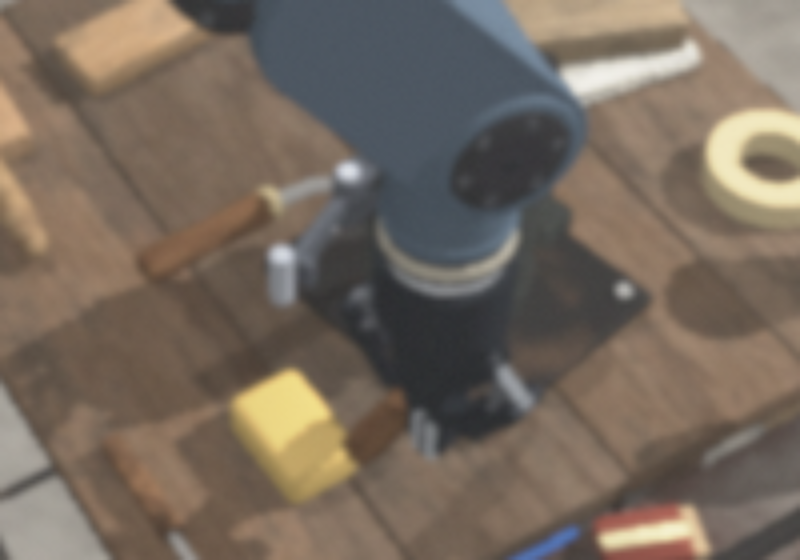

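Both halves are hard against their stops. The latch arm still points out in front, post at crop (283,260). One last light press, then I retreat and go round to the left of the latch.

Call:
carry_out --pt "0.02 0.05 0 0 0 0 0" --pt "0.02 0.05 0 0 0 0 0" --pt "0 -1 0 0 0 0 0" --pt "0 -3 0 0 0 0 0" --pt "0 -3 -5 0 0 0 0" --pt "0 -3 -11 0 0 0 0" --pt "0 -3 -17 0 0 0.1 0" --pt "-0.5 0 -17 0 0 0.27 0" --pt "-1 4 -17 0 0 0.44 0" --pt "-1.5 8.5 -17 0 0 0.61 0" --pt "-2 13 -17 0 0 0.78 0" --pt "-2.5 17.5 -17 0 0 0.95 0" --pt "-3 22 -17 0 0 1.12 0" --pt "-3.5 26 -17 0 0 1.29 0" --pt "-4.2 29 -17 0 0 1.46 0" --pt "-4.8 31 -17 0 0 1.6 0" --pt "-4.8 31 -17 0 0 1.69 0" --pt "-4.8 31 -17 0 0 1.69 0"

```text
clock: 23.82
tool_pos: [0.4499, 0.3309, 0.2582]
tcp_rot: [-0.0, 0.63, 0.776, -0.0]
contact_force: [-0.7, 0.1, -0.2]
gripper_width: 0.001
grip_force: 0.0
```

```bash
python3 - <<'E'
from h import *
s=state(); print(s['tool_pos'],s['tcp_rot'],s['contact_force'],s['q'])
handle((.42,.60,-.05,.12)); handle((.40,.58,.18,.33))
for n in('scene','side'):
    z=np.load(n+'.npz'); P=cloud(z['d'],camera_model(n)); hsv=cv2.cvtColor(z['p'],cv2.COLOR_RGB2HSV)
    k=(z['d']>0)&(P[...,2]>.11)&(P[...,2]<.175)&(P[...,0]>.42)&(P[...,0]<.58)&(P[...,1]>.05)&(P[...,1]<.26)&(hsv[...,2]>110)
    Y=P[k]; lab=cv2.kmeans(Y[:,:2].astype(np.float32),2,None,(3,50,1e-4),5,cv2.KMEANS_PP_CENTERS)[1].ravel()
    for l in (0,1):
        T=Y[lab==l]; T2=T[T[:,2]>T[:,2].max()-.008]; print(n,l,len(T),T.mean(0).round(3),'top',T2.mean(0).round(4),T2.max(0).round(3),T2.min(0).round(3))
p=np.load('scene.npz')['p']
cv2.imwrite('pics/c4.png',cv2.resize(p[170:310,200:400],(800,560))[:,:,::-1])
E
```

```text
[0.44994538 0.330918   0.25820767] [-2.22581826e-04  6.30275044e-01  7.76371890e-01 -8.49096088e-05] [-0.71282732  0.10419634 -0.24189411] [4.33894897e-01 4.19185621e-01 1.58285118e+00 3.57966609e-04
 1.13990405e+00 2.26763902e-01]
scene 301 mid [0.5014 0.0419] len 0.091 dir deg 18.916504 bearing 215.00516898212948
side 377 mid [0.4989 0.0424] len 0.087 dir deg 17.879116 bearing 214.5506462220366
scene 271 mid [0.4637 0.2129] len 0.089 dir deg 3.8530955 bearing 169.16068868224835
side 304 mid [0.4626 0.2144] len 0.088 dir deg 7.1643047 bearing 168.83716360390991
scene 0 82 [0.471 0.128 0.144] top [0.4689 0.129  0.1571] [0.474 0.139 0.161] [0.462 0.124 0.153]
scene 1 35 [0.542 0.17  0.152] top [0.5417 0.169  0.1526] [0.563 0.186 0.156] [0.533 0.159 0.149]
side 0 214 [0.48  0.136 0.141] top [0.4677 0.1326 0.1568] [0.474 0.141 0.16 ] [0.462 0.126 0.152]
side 1 205 [0.545 0.161 0.147] top [0.555  0.1741 0.1556] [0.579 0.201 0.16 ] [0.531 0.119 0.152]
```

View pics/c4.png

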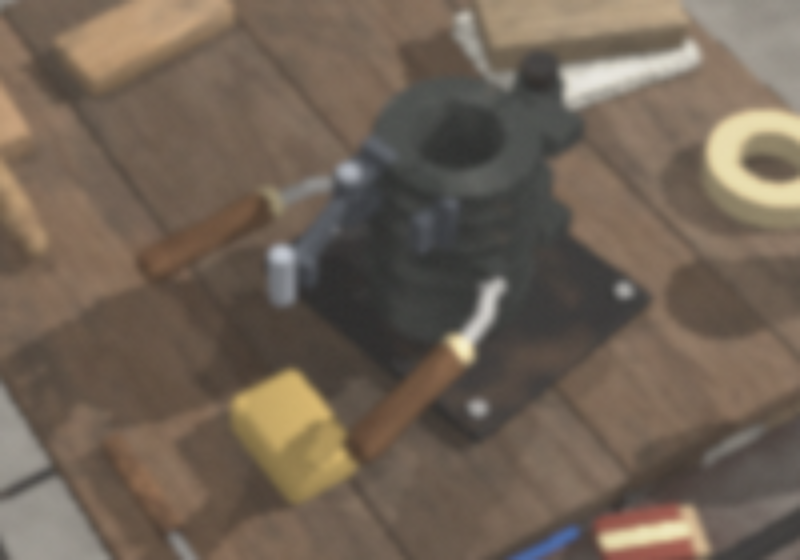

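Both halves are shut. In the crop the post is at (283,260) and the pivot pin at (348,172), so about 74° of latch swing remain. I'll lower the fingertip on the left of the post, above the handle.

Call:
carry_out --pt "-3 -0.7 0 0 0 -0.06 0" --pt "-6.5 -1.5 0 0 0 -0.12 0" --pt "-10.5 -2.3 0 0 0 -0.18 0" --pt "-14 -3.2 0 0 0 -0.24 0" --pt "-15.6 -3.5 0 0 0 -0.28 0" --pt "-15.6 -3.5 4 0 0 -0.28 0" --pt "-15.6 -3.5 8 0 0 -0.28 0" --pt "-15.6 -3.5 11 0 0 -0.28 0" --pt "-15.6 -3.5 12.2 0 0 -0.28 0" --pt "-15.6 -3.5 12.2 0 0 -0.28 0"

```text
clock: 25.28
tool_pos: [0.4473, 0.1711, 0.1361]
tcp_rot: [-0.0, 0.516, 0.856, -0.0]
contact_force: [0.1, -0.1, 0.4]
gripper_width: 0.003
grip_force: 0.0
```

```bash
python3 - <<'E'
from h import *
s=state(); print(s['tool_pos'],s['tcp_rot'],s['contact_force'])
Rt=R(s['tcp_rot']); c=np.array([.5383,.1681]); post=np.array([.4685,.131])
r=(post-c); r/=np.linalg.norm(r); t=np.array([-r[1],r[0]])
print('tool axes',Rt[:2,0],Rt[:2,1],'t',t)
tgt=post-t*.020; d=Rt.T@np.array([*(tgt-s['tool_pos'][:2]),0])*100; print('to contact',d)
p=np.array([*tgt,s['tool_pos'][2]])
for q in arc(p,Rt,60,20,c): print((np.array(q,float)+[d[0],d[1],0,0,0,0,0]).round(3).tolist())
E
```

```text
[0.44729561 0.17106483 0.13606421] [-3.95122297e-04  5.16241820e-01  8.56442724e-01 -2.96530017e-04] [ 0.07512804 -0.08131118  0.40544795]
tool axes [-0.46698846  0.88426333] [0.88426287 0.46698859] t [ 0.46934021 -0.88301742]
to contact [-2.53301405e+00 -1.27867613e-03 -9.37657673e-04]
[-2.953, -0.091, 0.0, 0.0, 0.0, -0.052, 0.0]
[-3.373, -0.161, 0.0, 0.0, 0.0, -0.105, 0.0]
[-3.793, -0.211, 0.0, 0.0, 0.0, -0.157, 0.0]
[-4.223, -0.241, 0.0, 0.0, 0.0, -0.209, 0.0]
[-4.643, -0.241, 0.0, 0.0, 0.0, -0.262, 0.0]
[-5.073, -0.221, 0.0, 0.0, 0.0, -0.314, 0.0]
[-5.503, -0.181, 0.0, 0.0, 0.0, -0.367, 0.0]
[-5.923, -0.121, 0.0, 0.0, 0.0, -0.419, 0.0]
[-6.343, -0.041, 0.0, 0.0, 0.0, -0.471, 0.0]
[-6.753, 0.069, 0.0, 0.0, 0.0, -0.524, 0.0]
[-7.163, 0.199, 0.0, 0.0, -0.001, -0.576, 0.0]
[-7.563, 0.349, 0.0, 0.0, -0.001, -0.628, 0.0]
[-7.953, 0.519, 0.0, 0.0, -0.001, -0.681, 0.0]
[-8.333, 0.709, 0.0, 0.0, -0.001, -0.733, 0.0]
[-8.703, 0.919, 0.0, 0.0, -0.001, -0.785, 0.0]
[-9.063, 1.149, 0.0, 0.0, -0.001, -0.838, 0.0]
[-9.413, 1.389, 0.0, 0.0, -0.001, -0.89, 0.0]
[-9.753, 1.659, 0.0, 0.0, -0.001, -0.942, 0.0]
[-10.073, 1.939, 0.0, 0.0, -0.001, -0.995, 0.0]
[-10.373, 2.239, 0.0, 0.0, -0.001, -1.047, 0.0]
```

Call:
carry_out --pt "-0.8 0 0 0 0 0 0" --pt "-1.6 0 0 0 0 0 0" --pt "-2.2 0 0 0 0 0 0" --pt "-2.5 0 0 0 0 0 0" --pt "-2.7 -0.05 0 0 0 -0.02 0" --pt "-2.95 -0.09 0 0 0 -0.05 0" --pt "-3.37 -0.16 0 0 0 -0.105 0" --pt "-3.79 -0.21 0 0 0 -0.157 0" --pt "-4.22 -0.24 0 0 0 -0.21 0" --pt "-4.64 -0.24 0 0 0 -0.26 0" --pt "-5.07 -0.22 0 0 0 -0.314 0" --pt "-5.5 -0.18 0 0 0 -0.367 0" --pt "-5.92 -0.12 0 0 0 -0.42 0" --pt "-6.34 -0.04 0 0 0 -0.47 0"

```text
clock: 27.02
tool_pos: [0.4763, 0.115, 0.1362]
tcp_rot: [-0.0, 0.301, 0.954, -0.0]
contact_force: [0.4, -0.3, -0.0]
gripper_width: 0.003
grip_force: 0.2
```

```bash
python3 - <<'E'
from h import *
s=state(); print(s['tool_pos'],s['tcp_rot'],s['contact_force'])
p,d,m=cam('scene')
cv2.imwrite('pics/c5.png',cv2.resize(p[170:310,200:400],(800,560))[:,:,::-1])
for q in arc(s['tool_pos'],R(s['tcp_rot']),48,24,np.array([.5383,.1681])): print(np.array(q,float).tolist())
E
```

```text
[0.47632816 0.11504504 0.13620139] [-3.26382385e-04  3.01172339e-01  9.53569670e-01 -2.13753601e-05] [ 0.41740239 -0.27378673 -0.0315393 ]
[-0.28, -0.07, -0.0, 0.0, -0.0, -0.035, 0.0]
[-0.56, -0.12, -0.0, 0.0, -0.0, -0.07, 0.0]
[-0.84, -0.17, -0.0, 0.0, -0.0, -0.105, 0.0]
[-1.12, -0.21, -0.0, 0.0, -0.0, -0.14, 0.0]
[-1.4, -0.23, -0.0, 0.0, -0.0, -0.175, 0.0]
[-1.69, -0.25, -0.0, 0.0, -0.0, -0.209, 0.0]
[-1.97, -0.26, -0.0, 0.0, -0.0, -0.244, 0.0]
[-2.26, -0.25, -0.0, 0.0, -0.0, -0.279, 0.0]
[-2.54, -0.24, -0.0, 0.0, -0.0, -0.314, 0.0]
[-2.82, -0.22, -0.0, 0.0, -0.0, -0.349, 0.0]
[-3.11, -0.18, -0.0, 0.0, -0.0, -0.384, 0.0]
[-3.39, -0.14, -0.0, 0.0, -0.0, -0.419, 0.0]
[-3.67, -0.09, -0.0, 0.0, -0.0, -0.454, 0.0]
[-3.95, -0.03, -0.0, 0.0, -0.0, -0.489, 0.0]
[-4.22, 0.05, -0.0, 0.0, -0.0, -0.524, 0.0]
[-4.5, 0.13, -0.0, 0.0, -0.0, -0.559, 0.0]
[-4.77, 0.22, -0.0, 0.0, -0.0, -0.593, 0.0]
[-5.03, 0.32, -0.0, 0.0, -0.0, -0.628, 0.0]
[-5.29, 0.43, -0.0, 0.0, -0.0, -0.663, 0.0]
[-5.55, 0.55, -0.0, 0.0, -0.0, -0.698, 0.0]
[-5.81, 0.67, -0.0, 0.0, -0.0, -0.733, 0.0]
[-6.06, 0.81, -0.0, 0.0, -0.0, -0.768, 0.0]
[-6.3, 0.96, -0.0, 0.0, -0.0, -0.803, 0.0]
[-6.54, 1.11, -0.0, 0.001, -0.0, -0.838, 0.0]
```

View pics/c5.png

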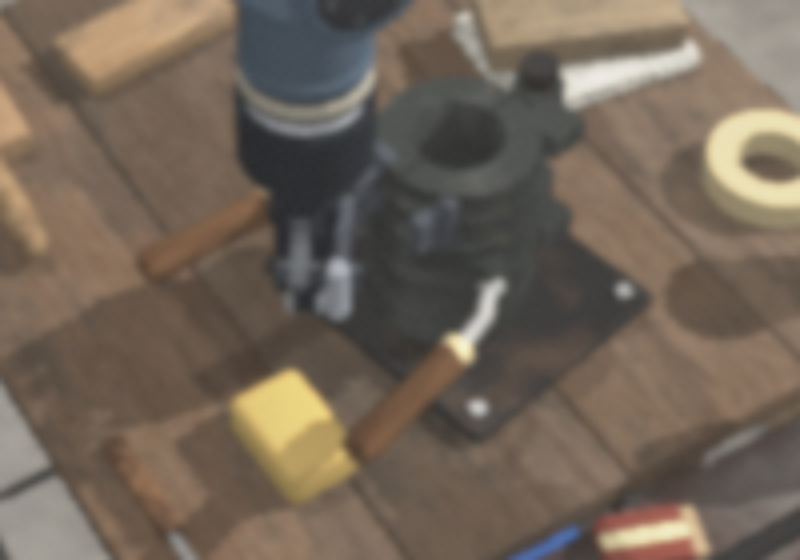

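The post has swung to crop (340,290) and moves with the finger. I'll continue.

Call:
carry_out --pt "-0.28 -0.07 0 0 0 -0.035 0" --pt "-0.56 -0.12 0 0 0 -0.07 0" --pt "-0.84 -0.17 0 0 0 -0.105 0" --pt "-1.12 -0.21 0 0 0 -0.14 0" --pt "-1.4 -0.23 0 0 0 -0.175 0" --pt "-1.69 -0.25 0 0 0 -0.209 0" --pt "-1.97 -0.26 0 0 0 -0.244 0" --pt "-2.26 -0.25 0 0 0 -0.279 0" --pt "-2.54 -0.24 0 0 0 -0.314 0" --pt "-2.82 -0.22 0 0 0 -0.349 0" --pt "-3.11 -0.18 0 0 0 -0.384 0" --pt "-3.39 -0.14 0 0 0 -0.419 0" --pt "-3.67 -0.09 0 0 0 -0.454 0" --pt "-3.95 -0.03 0 0 0 -0.489 0" --pt "-4.22 0.05 0 0 0 -0.524 0" --pt "-4.5 0.13 0 0 0 -0.559 0" --pt "-4.77 0.22 0 0 0 -0.593 0"

```text
clock: 29.2
tool_pos: [0.517, 0.0892, 0.1363]
tcp_rot: [-0.0, 0.01, 1.0, -0.0]
contact_force: [-0.1, 0.9, 0.0]
gripper_width: -0.002
grip_force: 0.3
```

```bash
cat >> h.py <<'E'
def post():
    for n in ('scene','side'):
        p,d,m=cam(n); P=cloud(d,m); hsv=cv2.cvtColor(p,cv2.COLOR_RGB2HSV)
        k=(d>0)&(P[...,2]>.146)&(P[...,2]<.164)&(P[...,0]>.45)&(P[...,0]<.58)&(P[...,1]>.07)&(P[...,1]<.13)&(hsv[...,2]>110)
        print(n,k.sum(),P[k].mean(0).round(4),P[k].min(0).round(3),P[k].max(0).round(3))
E
python3 - <<'E'
from h import *
s=state(); print(s['tool_pos'],s['tcp_rot'],s['contact_force'])
post()
for q in arc(s['tool_pos'],R(s['tcp_rot']),20,20,np.array([.5383,.1681])): print(np.array(q,float).tolist())
E
```

```text
[0.51696345 0.08919917 0.1362857 ] [-3.03411910e-05  9.79659401e-03  9.99952012e-01 -3.14617522e-06] [-0.06377977  0.87942975  0.01544187]
scene 7 [0.5071 0.0827 0.151 ] [0.505 0.081 0.146] [0.509 0.084 0.156]
side 41 [0.5263 0.0974 0.1533] [0.505 0.083 0.147] [0.58  0.129 0.164]
[-0.14, -0.03, -0.0, 0.0, -0.0, -0.017, 0.0]
[-0.28, -0.06, -0.0, 0.0, -0.0, -0.035, 0.0]
[-0.42, -0.09, -0.0, 0.0, -0.0, -0.052, 0.0]
[-0.56, -0.12, -0.0, 0.0, -0.0, -0.07, 0.0]
[-0.7, -0.14, -0.0, 0.0, -0.0, -0.087, 0.0]
[-0.84, -0.16, -0.0, 0.0, -0.0, -0.105, 0.0]
[-0.98, -0.18, -0.0, 0.0, -0.0, -0.122, 0.0]
[-1.12, -0.2, -0.0, 0.0, -0.0, -0.14, 0.0]
[-1.26, -0.21, -0.0, 0.0, -0.0, -0.157, 0.0]
[-1.41, -0.22, -0.0, 0.0, -0.0, -0.175, 0.0]
[-1.55, -0.23, -0.0, 0.0, -0.0, -0.192, 0.0]
[-1.69, -0.24, -0.0, 0.0, -0.0, -0.209, 0.0]
[-1.83, -0.24, -0.0, 0.0, -0.0, -0.227, 0.0]
[-1.98, -0.24, -0.0, 0.0, -0.0, -0.244, 0.0]
[-2.12, -0.24, -0.0, 0.0, -0.0, -0.262, 0.0]
[-2.26, -0.24, -0.0, 0.0, -0.0, -0.279, 0.0]
[-2.41, -0.23, -0.0, 0.0, -0.0, -0.297, 0.0]
[-2.55, -0.22, -0.0, 0.0, -0.0, -0.314, 0.0]
[-2.69, -0.21, -0.0, 0.0, -0.0, -0.332, 0.0]
[-2.83, -0.2, -0.0, 0.0, -0.0, -0.349, 0.0]
```

Call:
carry_out --pt "-0.14 -0.03 0 0 0 -0.017 0" --pt "-0.28 -0.06 0 0 0 -0.035 0" --pt "-0.42 -0.09 0 0 0 -0.052 0" --pt "-0.56 -0.12 0 0 0 -0.07 0" --pt "-0.7 -0.14 0 0 0 -0.087 0" --pt "-0.84 -0.16 0 0 0 -0.105 0" --pt "-0.98 -0.18 0 0 0 -0.122 0" --pt "-1.12 -0.2 0 0 0 -0.14 0"

```text
clock: 30.3
tool_pos: [0.528, 0.087, 0.1363]
tcp_rot: [0.0, -0.06, 0.998, 0.0]
contact_force: [-1.4, 0.6, -0.2]
gripper_width: 0.002
grip_force: 0.3
```

Call:
carry_out --pt "-0.09 0 0 0 0 -0.01 0" --pt "-0.18 0 0 0 0 -0.02 0" --pt "-0.27 0 0 0 0 -0.03 0" --pt "-0.36 0 0 0 0 -0.04 0"

```text
clock: 30.8
tool_pos: [0.5315, 0.0874, 0.1363]
tcp_rot: [-0.0, -0.079, 0.997, -0.0]
contact_force: [-0.2, -0.1, -0.3]
gripper_width: 0.001
grip_force: 0.3
```

Call:
carry_out --pt "-0.08 0 0 0 0 0 0" --pt "-0.16 0 0 0 0 0 0" --pt "-0.24 0 0 0 0 0 0"

```text
clock: 31.18
tool_pos: [0.5339, 0.0878, 0.1363]
tcp_rot: [0.0, -0.079, 0.997, -0.0]
contact_force: [-0.9, 0.8, -0.1]
gripper_width: -0.001
grip_force: 0.3
```

Call:
carry_out --pt "-0.08 0 0 0 0 0 0" --pt "-0.16 0 0 0 0 0 0" --pt "-0.24 0 0 0 0 0 0"

```text
clock: 31.55
tool_pos: [0.5363, 0.0882, 0.1363]
tcp_rot: [-0.0, -0.079, 0.997, 0.0]
contact_force: [-0.2, -0.0, -0.3]
gripper_width: -0.001
grip_force: 0.3
```

Call:
carry_out --pt "-0.06 0 0 0 0 0 0" --pt "-0.12 0 0 0 0 0 0" --pt "-0.18 0 0 0 0 0 0"

```text
clock: 31.92
tool_pos: [0.5377, 0.0884, 0.1363]
tcp_rot: [-0.0, -0.079, 0.997, -0.0]
contact_force: [-1.7, -1.0, 0.9]
gripper_width: -0.001
grip_force: 0.9
```

Call:
carry_out --pt "-0.06 0 0 0 0 0 0" --pt "-0.12 0 0 0 0 0 0" --pt "-0.18 0 0 0 0 0 0"

```text
clock: 32.3
tool_pos: [0.5379, 0.0885, 0.1362]
tcp_rot: [-0.002, -0.079, 0.997, -0.0]
contact_force: [-6.7, -2.7, 5.4]
gripper_width: 0.002
grip_force: 3.2
```

Call:
carry_out --pt "-0.05 0 0 0 0 0 0" --pt "-0.08 0 0 0 0 0 0" --pt "-0.08 0 0 0 0 0 0" --pt "0.6 0 0 0 0 0 0" --pt "2 0 0 0 0 0 0" --pt "4 0 0 0 0 0 0" --pt "4 0 -4 0 0 0 0" --pt "4 0 -9 0 0 0 0" --pt "4 2 -14 0 0 0 0" --pt "4 7 -14 0 0 0 0" --pt "4 12 -14 0 0 0 0" --pt "4 17 -14 0 0 0 0" --pt "4 22 -14 0 0 0 0" --pt "4 25 -14 0 0 0 0" --pt "4 25 -14 0 0 0 0"

```text
clock: 34.17
tool_pos: [0.46, 0.3311, 0.2761]
tcp_rot: [0.0, -0.081, 0.997, 0.0]
contact_force: [0.2, -0.7, -0.1]
gripper_width: 0.001
grip_force: 0.0
```

```bash
python3 - <<'E'
from h import *
s=state(); print(s['tool_pos'],s['contact_force'])
handle((.42,.60,-.05,.12)); handle((.40,.58,.18,.33)); post()
p=np.load('scene.npz')['p']
cv2.imwrite('pics/c6.png',cv2.resize(p[170:340,180:400],(776,600),interpolation=cv2.INTER_CUBIC)[:,:,::-1])
E
```

```text
[0.45997487 0.33110302 0.27606719] [ 0.15876538 -0.68620725 -0.10531148]
scene 293 mid [0.5009 0.0418] len 0.088 dir deg 18.603632 bearing 214.95520708718303
side 378 mid [0.4995 0.042 ] len 0.088 dir deg 18.376526 bearing 214.70716942311262
scene 278 mid [0.4637 0.2139] len 0.089 dir deg 5.4598274 bearing 168.89801618663836
side 322 mid [0.4624 0.2135] len 0.087 dir deg 4.603294 bearing 169.0632947696565
scene 37 [0.5536 0.0893 0.1547] [0.549 0.083 0.146] [0.561 0.098 0.16 ]
side 50 [0.5542 0.0939 0.1552] [0.547 0.086 0.146] [0.579 0.12  0.16 ]
```

View pics/c6.png

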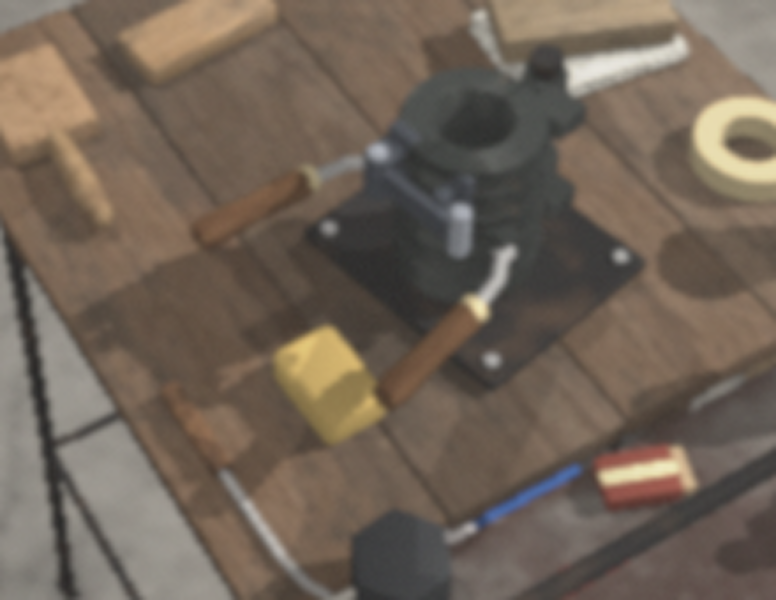

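The latch lies across the front with its post at crop (460,230), measured at (0.554, 0.090) against an expected home of (0.555, 0.091). Both halves are shut and the loose things have not moved, so I'm handing in.

```bash
python3 -c "
from plant import *
print(finish_job())"
```

```text
the job is handed in; nothing more can be done
None
```

The job is handed in: both mould halves were pushed gently shut to their stops, then the latch was swung home, with its post within about 1 mm of the expected spot; the loose things look unmoved, and it took about 34 s of the 64 s.

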